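Square up the short glass piece

ROBOT

A 7-joint arm with a two-finger parallel gripper is mounted at the origin on the work surface. World frame = base frame: x ahead of the robot, y to its left, z up, the work surface at z = 0. Lengths are in mm, angles in rad, forces in N, time in s.
With the tool pointing down it reaches from about 425 to 925 mm from the base axis. Payload 6.8 kg.
Tool frame: the origin (TCP) lies at the very end of the fingers, on their centre line; the grasp point (between the pads) lies behind it (ctrl.grasp_offset is the z of the grasp point in the tool frame, in mm); z points along the fingers, y is the line along which they close (so a half turn about z gives the same grasp; the last joint's range is limited). The gripper opens to 85 mm and grips with 20 to 120 N. Pads are 22 mm wide; open, the fingers measure 114 mm over their backs; the gripper's body (76 mm by 85 mm) begins 54 mm behind the grasp point. The pads swing forward as they close: fully open they stand 13 mm farther back than shut.
Start: joints at [-1.363, 0.477, 0.022, 1.555, -0.011, 1.109, -0.083], TCP at [209.636, 641.639, 231.308] pointing down, gripper open.
Joint ranges: [-2.96, 2.96], [-0.34, 2.1], [-1.41, 1.46], [0.24, 2.44], [-1.37, 4.51], [0.17, 1.92], [-2.96, 2.96]. Speed limits (rad/s): [2.39, 2.39, 3.14, 3.14, 3.14, 3.14, 3.14].

INTERFACE

Orientations are given as a rotation vector (axis times angle).
In Python, from rig import ctrl, imaging gives the robot as it stands.
- The arm moves only by the tool move_arm, never from a script. Its argument "series" is one flat list of numbers, 7 for each row, row after row: the closure, from -1 (fully open) to 1 (shut), then the shift along the tool's x, y, z in cm, then the turn, a rotation vector about the tool's x, y, z in degrees. A call has 1 to 20 rows; each row shifts and turns the commanded pose from where the row before left it, along the tool's axes as they then stand; what a row does not reach is not made up. A row lasts 1/12 s, in which the tool goes at most 41.7 mm and 7.16 degrees, less where a joint would pass 70% of its speed; a pose out of reach is approached as far as the arm can. A call is refused whole if a number of a shift passes 4.17 or a number of a turn 7.16, either way. A call with a gripper value outside its range is refused whole. The fingers move at their own pace and stop on an object; the grip force is fixed at half the most. Time passes only in rows, so rows that do not move let the fingers close. It gives the time, the measured TCP pose, the force, the opening and the grip force at its end, in the units of the state.
- ctrl.observe(): the state, without advancing time (a new reading comes with each control period).
- imaging.get_image(name): name is "side" or "top" or "wrist"; returns a dict with "color" (400x640x3 uint8, red, green, blue), "fx", "fy", "cx", "cy" (pixels), "k1" (the pictures are not rectified: a ray, as slopes to the right and down, at radius r is drawn at 1 + k1 r^2 times it, then the intrinsics apply), "R" (3x3) and "t" (3): a world point X has camera coordinates R X + t. Camera axes: x right, y down, z forward; pixel columns grow to the right and rows downward; lengths in mm; the calibration is good to about 2 mm. A picture is of the moment at which its call begins. There is no depth.
- ctrl.hand_in(): hands the job in; it is judged then, once.
The state is a dict: "time_s": time; "joint_positions": joint angles; "qvel": joint speeds; "joint_efforts": joint torques, N m; "eef_pos": TCP position; "tcp_rot": TCP orientation; "force": force on the tool from outside, world axes, zero at the start; "ft_torque": the same for the moment, N m; "opening": finger opening in mm; "finger_force": force on a finger pad.
Only numpy, scipy, OpenCV 4.12 (cv2) and the standard library are available. Lean on these libraries where they do the work, as an engineer would, in place of code of your own. Each camera call takes 0.05 s, during which the arm holds its last target. There are 200 camera calls.

TASK

Four cut pieces of glass lie side by side, touching, with one end of each against the straight metal bar on the pin board. Press lightly on the short piece and slide it out of the row along its own length, without shifting the long pieces, then square it up in the layout corner: its long edge snug against the corner's long leg and its end snug against the short leg. Keep it flat on the board all the way, handle the glass gently (never more than 20 N on it), and leave the long pieces and the tools where they are.

Things in the scene. Friction and masses are not known exactly. Their poses are not given: they have to be found in the camera images.
- short: the short piece of glass: 36 mm wide (its x), 76 mm long (y), 6 mm thick (z up), 40 g, loose. Origin: centre of its underside. Starts in either inner place of the row, long pieces touching both sides, one end against the bar. Slides easily; a fingertip pressing about 5 N carries it. The board is firm: touching down, or running it into the bars, faster than about 6 mm/s can exceed 20 N.
- long_a: a long piece of the same glass, 36 mm wide, 106 mm long, 6 mm thick, loose, to be left in place. Origin: on its underside, on its centre line, 38 mm from the end that lies against the bar; y is its length (towards the bar), z up.
- long_b: a long piece of the same glass, 36 mm wide, 100 mm long, 6 mm thick, loose, to be left in place. Origin: on its underside, on its centre line, 38 mm from the end that lies against the bar; y is its length (towards the bar), z up.
- long_c: a long piece of the same glass, 36 mm wide, 104 mm long, 6 mm thick, loose, to be left in place. Origin: on its underside, on its centre line, 38 mm from the end that lies against the bar; y is its length (towards the bar), z up.
- bar: straight aluminium bar fixed on the board, 190 mm long (its x), 20 mm wide, 9 mm high. Origin: middle of the foot of its inner face, level with the board's top. The row of glass lies on its -y side with the ends against this face, pieces 36 mm apart along x; the row reaches 106 mm from the bar. z up.
- corner: L-shaped layout corner of aluminium bars, fixed on the board, 20 mm wide, 9 mm high. Origin: foot of the inside corner, level with the board's top. Inner face of the long leg: the plane x = 0, running 170 mm along +y; inner face of the short leg: the plane y = 0, running 110 mm along -x. z up. The finished piece lies with its centre at x = -18 mm, y = 38 mm.
- board: paper-covered cork pin board, fixed, 300 mm (its x) by 500 mm (y), 12 mm thick. Origin: centre of its underside. The bar lies near its +y end and the corner near its -y end, mouth towards the row.
- jar: small glass jar of frit with a steel cap, 52 mm across, 62 mm high, standing on the table beyond the board; leave it. Origin: centre of its underside.
- cutter: wooden-handled wheel glass cutter, 130 mm long, 17 mm thick, lying on the table beyond the board; leave it. Origin: under its middle.
- pliers: running pliers, about 150 mm long, lying on the table beyond the board; leave them. Origin: under their middle.
Things that resemble listed ones, but are neither listed nor needed, are in the scene too. What is shaped like the short but pink or yellow is not meant.

How it is judged (in metres and radians):
On the way:
1. the short piece has been slid out, at least 10 mm clear of the row (y of short in the frame of bar below -0.154 m), for 0.2 s.
At the end, for the whole second after the job is handed in: The short piece lies flat and still in the layout corner, its long edge within 1.5 mm of the long leg and its end within 1.5 mm of the short leg, parallel to the long leg within 2 degrees; each long piece is within 5 mm and the jar, the cutter and the pliers within 10 mm of where they began (x of short in the frame of corner between -0.0195 and -0.01 m and y of short in the frame of corner between 0.03 and 0.0395 m and angle between the y axis of short and the y axis of corner, either way round below 0.035 rad and z of short in the frame of corner below 0.003 m and linear speed of short below 0.01 m/s and distance of each of long_a, long_b, long_c from where it was at the start of the episode below 0.005 m and distance of each of jar, cutter, pliers from where it was at the start of the episode below 0.01 m); the robot touches nothing.
It fails at once if a long piece is shifted by more than 5 mm or turned by more than 3.5 degrees (distance of any of long_a, long_b, long_c from where it was at the start of the episode above 0.005 m or angle between the y axis of any of long_a, long_b, long_c and the y axis of bar, either way round above 0.06 rad).
It fails at once if more than 20 N between the fingers and a piece of glass, or between the short piece and the layout corner (contact force between the fingers and short above 20 N or contact force between the fingers and long_a above 20 N or contact force between the fingers and long_b above 20 N or contact force between the fingers and long_c above 20 N or contact force between short and corner above 20 N).
It fails at once if the short piece is lifted more than 8 mm off the board (z of short in the frame of board above 0.02 m).
It fails at once if the jar, the cutter or the pliers are moved by more than 10 mm (distance of any of jar, cutter, pliers from where it was at the start of the episode above 0.01 m).
It also fails if it takes over 72 s, if anything falls off the work surface, if the arm or the gripper's body presses on something with over 40 N, if the wrist force passes 120 N, or if a joint passes its speed limit or range.

## Working session

There is one attempt and no reset: what is moved stays moved. The work goes in short steps, Python scripts to look and compute and a tool call to move; the robot and the scene stay as the last step left them, time stands still between calls to the robot, and variables do not carry over. Pictures are saved under pics/ and viewed, at most 10 in all, crops included, and the job is handed in when it is done.

Besides the shell and the picture viewer there is one more tool, called as name(argument=value, ...) on one line, values as JSON. move_arm: Moves the arm, as the interface text tells. Its arguments: {"type":"object","properties":{"series":{"type":"array","items":{"type":"number"}}},"required":["series"]}

```bash
mkdir -p pics; ls; python3 - <<'E'
from rig import ctrl, imaging
import cv2
s=ctrl.observe(); print(s, ctrl.grasp_offset)
for n in ["top","side"]:
    i=imaging.get_image(n); cv2.imwrite(f"pics/{n}0.png",i["color"][:,:,::-1])
    print(n,{k:v for k,v in i.items() if k!="color"})
E
```

```text
pics
{'time_s': 0.0, 'joint_positions': array([-1.36308073,  0.47775069,  0.02234081,  1.55647314, -0.01154113,
        1.10931321, -0.08310151]), 'qvel': array([ 2.73011647e-04, -1.46145628e-03, -3.97633419e-04, -1.31956271e-03,
        6.67791014e-05, -3.02690150e-04,  2.88891304e-03]), 'joint_efforts': array([-3.42816293e-04, -5.96448791e+01,  1.60798173e+00, -2.81197858e+01,
        1.24631243e-02,  9.50098329e-03,  1.56456599e-05]), 'eef_pos': array([209.46556696, 641.03823785, 230.34970906]), 'tcp_rot': array([-4.93992165e-01, -3.10231880e+00,  2.83838933e-03]), 'force': array([0.22985881, 0.36230276, 0.18792367]), 'ft_torque': array([ 0.00158246, -0.01719893, -0.03736236]), 'finger_force': 0.0, 'opening': 85.36188440850252} -18.700000000000003
top {'fx': 419.0341900923755, 'fy': 419.0341900923755, 'cx': 322.5313104421694, 'cy': 198.33059332429468, 'k1': -0.10631415910870436, 'R': array([[ 0.01804527, -0.99909422,  0.03853703],
       [-0.99575536, -0.02143747, -0.08950814],
       [ 0.09025321, -0.03675825, -0.99524027]]), 't': array([ 29.35989025, 650.75658214, 751.27851351])}
side {'fx': 414.1142999449553, 'fy': 414.1142999449553, 'cx': 320.2236965121194, 'cy': 200.77788157708602, 'k1': -0.04423650426409618, 'R': array([[ 0.99773397, -0.06440474, -0.01946675],
       [-0.05363235, -0.58659869, -0.80809996],
       [ 0.0406263 ,  0.80731283, -0.58872362]]), 't': array([-626.89401348,  104.78734374,  841.0892399 ])}
```

View pics/top0.png

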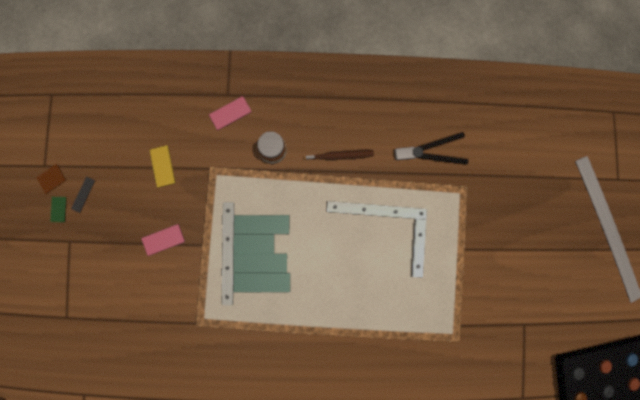

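View pics/side0.png

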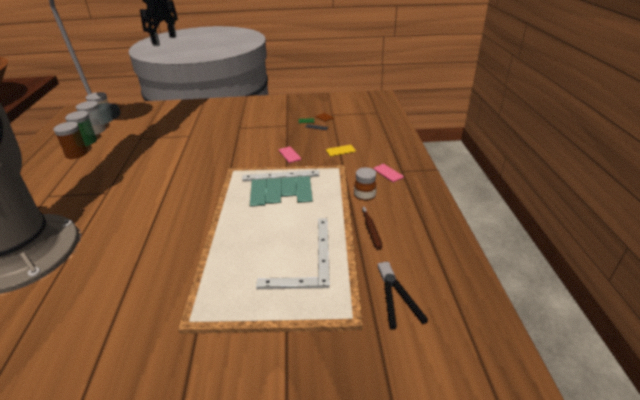

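The top view shows four green pieces side by side at (235–290, 215–292). The second from the top, around (254, 244), ends at x≈274 while its neighbours end at about 288–290, so it should be the short one. The corner's inside vertex is near (413, 217). The pink pieces (230, 112) and (163, 240) and the yellow one (162, 166) are decoys. The side view shows the same layout. Next I'll measure and confirm in an enlarged crop.

```bash
cat > h.py <<'E'
import numpy as np, cv2
from rig import ctrl, imaging
def cast(im,uv,z):
    K=np.array([[im["fx"],0,im["cx"]],[0,im["fy"],im["cy"]],[0,0,1.]])
    p=cv2.undistortPoints(np.array(uv,float).reshape(-1,1,2),K,np.array([im["k1"],0,0,0.])).reshape(-1,2)
    d=np.c_[p,np.ones(len(p))]@im["R"]; c=-im["R"].T@im["t"]
    return (c+d*((z-c[2])/d[:,2])[:,None])[:,:2]
def project(im,X):
    K=np.array([[im["fx"],0,im["cx"]],[0,im["fy"],im["cy"]],[0,0,1.]])
    return cv2.projectPoints(np.array(X,float).reshape(-1,1,3),cv2.Rodrigues(im["R"])[0],im["t"],K,np.array([im["k1"],0,0,0.]))[0].reshape(-1,2)
E
python3 - <<'E'
from h import *
im=imaging.get_image("top"); c=im["color"]; cv2.imwrite("pics/crop1.png",cv2.resize(c[190:310,205:445,::-1],None,fx=3.3,fy=3.3,interpolation=cv2.INTER_CUBIC))
hsv=cv2.cvtColor(c,cv2.COLOR_RGB2HSV)
g=((hsv[...,0]>60)&(hsv[...,0]<100)&(hsv[...,1]>40)).astype(np.uint8); g[:,:200]=0;g[:,320:]=0;g[:200]=0;g[310:]=0
n,l,st,ce=cv2.connectedComponentsWithStats(g); print(st[1:])
# row free ends per image row
for r in range(212,296,2):
    xs=np.where(g[r])[0]
    if len(xs): print(r,xs.min(),xs.max(),np.round(cast(im,[[xs.min()-.5,r],[xs.max()+.5,r]],18),1).tolist())
print(hsv[208:212,360],hsv[250,418],hsv[250,380],hsv[260,228])
E
```

```text
[[ 234  216   55   75 3295]]
216 235 282 [[614.2, 206.3], [616.1, 116.3]]
218 235 287 [[610.5, 206.1], [612.6, 106.9]]
220 235 286 [[606.7, 206.0], [608.8, 108.7]]
222 235 287 [[603.0, 205.9], [605.1, 106.7]]
224 235 287 [[599.3, 205.7], [601.3, 106.6]]
226 235 287 [[595.5, 205.6], [597.6, 106.5]]
228 235 286 [[591.8, 205.5], [593.8, 108.3]]
230 235 286 [[588.1, 205.4], [590.1, 108.2]]
232 236 279 [[584.4, 203.4], [586.1, 121.2]]
234 235 272 [[580.6, 205.1], [582.1, 134.1]]
236 235 271 [[576.9, 205.0], [578.3, 135.9]]
238 235 271 [[573.2, 204.9], [574.6, 135.8]]
240 235 272 [[569.4, 204.8], [570.9, 133.8]]
242 235 272 [[565.7, 204.6], [567.2, 133.7]]
244 235 272 [[562.0, 204.5], [563.5, 133.7]]
246 235 271 [[558.3, 204.4], [559.7, 135.4]]
248 235 272 [[554.6, 204.3], [556.1, 133.5]]
250 235 271 [[550.9, 204.2], [552.3, 135.2]]
252 234 272 [[547.1, 205.9], [548.6, 133.3]]
254 235 271 [[543.4, 203.9], [544.9, 135.0]]
256 235 284 [[539.7, 203.8], [541.7, 110.8]]
258 235 284 [[536.0, 203.7], [538.0, 110.7]]
260 234 285 [[532.3, 205.5], [534.3, 108.7]]
262 235 285 [[528.6, 203.5], [530.6, 108.6]]
264 234 284 [[524.9, 205.2], [526.8, 110.4]]
266 235 284 [[521.2, 203.3], [523.1, 110.3]]
268 234 284 [[517.5, 205.0], [519.4, 110.2]]
270 234 285 [[513.8, 204.9], [515.8, 108.3]]
272 235 284 [[510.1, 202.9], [512.0, 110.1]]
274 235 286 [[506.4, 202.8], [508.4, 106.3]]
276 235 288 [[502.7, 202.7], [504.8, 102.5]]
278 235 287 [[499.1, 202.6], [501.1, 104.3]]
280 235 288 [[495.4, 202.5], [497.4, 102.3]]
282 234 286 [[491.6, 204.3], [493.6, 106.0]]
284 235 286 [[488.0, 202.3], [489.9, 105.9]]
286 234 288 [[484.3, 204.1], [486.3, 102.1]]
288 234 287 [[480.6, 204.0], [482.6, 103.9]]
290 236 286 [[477.0, 200.2], [478.9, 105.6]]
[[ 28  19 177]
 [ 34  20 178]
 [ 33  17 179]
 [ 30  17 179]] [ 50   4 180] [ 17  50 179] [ 21  25 166]
```

View pics/crop1.png

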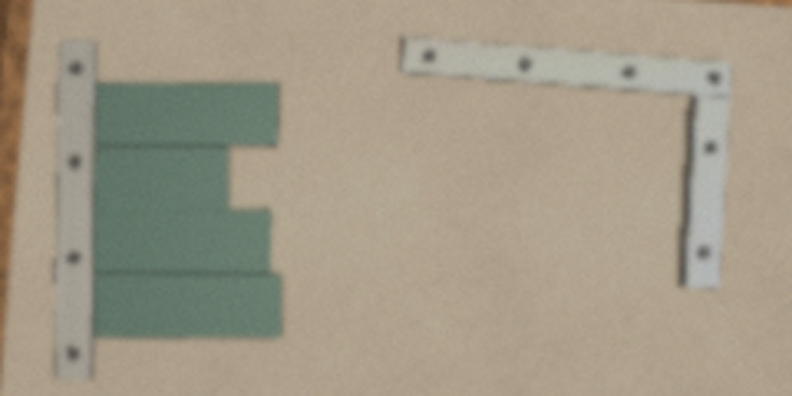

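The enlarged crop confirms it. The second green piece from the top, crop (95–230, 146–210), is clearly shorter than its three neighbours and is green, not pink or yellow, so it's the one meant. Now I'll fit lines for the bar and the corner.

```bash
python3 - <<'E'
from h import *
acc=[imaging.get_image("top") for _ in range(6)]; im=acc[0]
c=np.mean([a["color"] for a in acc],0).astype(np.float32)
hsv=cv2.cvtColor(c/255,cv2.COLOR_RGB2HSV); S=hsv[...,1]
print("sat bar,paper,glass",S[260,228],S[250,380],S[244,254])
def cross(line,lo,hi,thr,rev=False):
    r=range(hi,lo,-1) if rev else range(lo,hi); st=-1 if rev else 1
    for i in r:
        a,b=line[i],line[i+st]
        if (a-thr)*(b-thr)<=0 and a!=b: return i+st*(a-thr)/(a-b)
def fit(name,pts,z):
    P=cast(im,pts,z); v=cv2.fitLine(P.astype(np.float32),cv2.DIST_HUBER,0,.01,.01).ravel()
    res=np.abs((P-v[2:])@[-v[1],v[0]]); 
    print(name,"pt",np.round(v[2:],1),"ang deg",round(np.degrees(np.arctan2(v[1],v[0])),2),"res",round(np.median(res),2)); return v
p=lambda l:[q for q in l if q[0] is not None and q[1] is not None]
RG=c[...,0]-c[...,1]  # glass negative
print("R-G bar,paper,glass",RG[260,228],RG[250,380],RG[244,254])
m=(RG[250,380]+RG[244,254])/2; mb=(RG[260,228]+RG[244,254])/2
for nm,a,b in [("a",219,230),("short",238,250),("b",257,269),("c",277,288)]:
    fit(nm+" free end",p([[cross(RG[r],250,310,m),r] for r in range(a,b)]),18)
    fit(nm+" bar end",p([[cross(RG[r],225,250,mb),r] for r in range(a,b)]),18)
fit("row side top",p([[x,cross(RG[:,x],205,225,m)] for x in range(240,282)]),18)
fit("row side bot",p([[x,cross(RG[:,x],282,305,m)] for x in range(240,282)]),18)
ms=(S[250,418]+S[250,380])/2
# corner edges (top surface) inner and outer
L=fit("long inner",p([[x,cross(S[:,x],211,228,ms)] for x in range(335,405)]),21)
fit("long outer",p([[x,cross(S[:,x],208,195,ms) if 0 else cross(S[:,x],194,208,ms)] for x in range(335,405)]),21)
Sh=fit("short inner",p([[cross(S[r],405,418,ms),r] for r in range(228,272)]),21)
fit("short outer",p([[cross(S[r],419,432,ms),r] for r in range(228,272)]),21)
A=np.c_[L[:2],-Sh[:2]]; k=np.linalg.solve(A,Sh[2:]-L[2:]); print("corner",L[2:]+k[0]*L[:2])
E
```

```text
sat bar,paper,glass 0.09979832 0.19360891 0.17655167
R-G bar,paper,glass 5.5 13.1666565 -21.333336
a free end pt [602.3 104.4] ang deg 1.55 res 0.02
a bar end pt [598.5 207.4] ang deg 0.8 res 0.03
short free end pt [566.1 131.7] ang deg 1.74 res 0.02
short bar end pt [562.9 207.1] ang deg 1.48 res 0.08
b free end pt [529.5 106.8] ang deg 0.31 res 0.12
b bar end pt [528.4 206.2] ang deg 1.36 res 0.04
c free end pt [494.5 100.3] ang deg 1.5 res 0.03
c bar end pt [492.2 205. ] ang deg 1.22 res 0.03
row side top pt [617.1 172.2] ang deg -88.78 res 0.04
row side bot pt [475.2 140.4] ang deg -88.69 res 0.06
long inner pt [622.3 -47.3] ang deg 86.39 res 0.41
long outer pt [641.2 -34. ] ang deg 87.39 res 0.4
short inner pt [ 561.1 -130.3] ang deg -3.22 res 0.3
short outer pt [ 561.3 -152.3] ang deg -3.13 res 0.1
corner [ 616.8848  -133.38684]
```

move_arm(series=[1,0,0,0,0,0,-6.45,1,0,0,0,0,0,-6.45,1,0,0,0,0,0,-6.4,1,-2.02,-2.82,1.06,0,0,0,1,-2.02,-2.82,1.06,0,0,0,1,-2.02,-2.82,1.06,0,0,0,1,-2.02,-2.82,1.06,0,0,0,1,-2.02,-2.82,1.06,0,0,0,1,-2.02,-2.82,1.06,0,0,0,1,-2.02,-2.82,1.06,0,0,0,1,-2.02,-2.82,1.06,0,0,0,1,-2.02,-2.82,1.06,0,0,0,1,-2.02,-2.82,1.06,0,0,0,1,-2.02,-2.82,1.06,0,0,0,1,-2.02,-2.82,1.06,0,0,0,1,-2.02,-2.82,1.06,0,0,0,1,-2.02,-2.82,1.06,0,0,0,1,-2.02,-2.82,1.06,0,0,0,1,-2.02,-2.82,1.06,0,0,0,1,-2.02,-2.82,1.06,0,0,0])

```text
time_s: 2.12
eef_pos: [564.1, 168.3, 50.8]
tcp_rot: [-0.033, 3.141, 0.0]
force: [-0.5, 1.3, 0.8]
opening: -0.3
finger_force: 0.0
```

move_arm(series=[1,0,0,0,0,0,0,1,0,0,0,0,0,0])

```text
time_s: 2.28
eef_pos: [564.1, 166.5, 50.5]
tcp_rot: [0.025, -3.141, 0.002]
force: [0.5, 1.1, 0.1]
opening: -0.3
finger_force: 0.0
```

```bash
cat >> h.py <<'E'
def rel(target,yaw):
    """tool-frame shift in cm to target (mm) and tool z turn (deg) so tool y points at yaw deg"""
    s=ctrl.observe(); R=cv2.Rodrigues(np.array(s["tcp_rot"]))[0]
    print("t",s["time_s"],"pos",s["eef_pos"].round(2),"F",s["force"].round(2),"open",round(s["opening"],1))
    print("tool z",R[:,2].round(4),"y ang",round(np.degrees(np.arctan2(R[1,1],R[0,1])),2))
    print("shift cm",(R.T@(np.array(target)-s["eef_pos"])/10).round(3),"turn z",round(np.degrees(np.arctan2(R[1,1],R[0,1]))-yaw,2))
E
python3 - <<'E'
from h import *
rel([563.8,169.5,50],91.25)
im=imaging.get_image("wrist"); cv2.imwrite("pics/w1.png",im["color"][:,:,::-1])
print(project(im,[[563.8,169.5,18],[563.8,131.5,18],[617,-135,21],[582,131.5,18],[546,131.5,18]]).round(0).tolist())
E
```

```text
t 2.2833 pos [564.06 166.48  50.48] F [0.54 1.1  0.15] open -0.3
tool z [-4.0e-04 -1.5e-03 -1.0e+00] y ang 90.91
shift cm [0.021 0.302 0.048] turn z -0.34
[[322.0, 226.0], [264.0, 225.0], [-72.0, 283.0], [265.0, 251.0], [263.0, 199.0]]
```

View pics/w1.png

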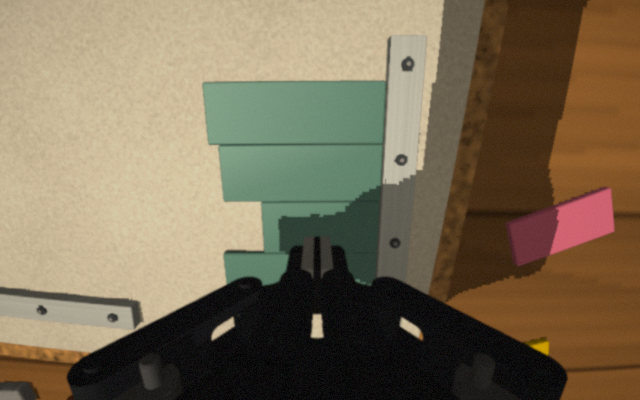

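The wrist view shows the short piece with its free end at (264, 202–250), under the closed fingertips, matching my projection to about 2 px. Next I'll descend.

move_arm(series=[1,0,0.05,0.5,0,0,-0.3,1,0,0.1,0.7,0,0,0,1,0,0.1,0.7,0,0,0,1,0,0,0.5,0,0,0,1,0,0,0.3,0,0,0,1,0,0,0.1,0,0,0,1,0,0,0,0,0,0,1,0,0,0,0,0,0])

```text
time_s: 3.0
eef_pos: [563.1, 172.1, 23.1]
tcp_rot: [-0.041, 3.141, -0.0]
force: [-0.7, 0.0, 0.2]
opening: -0.0
finger_force: 0.0
```

move_arm(series=[1,0,0,0,0,0,0,1,0,0,0,0,0,0])

```text
time_s: 3.17
eef_pos: [563.2, 172.1, 23.4]
tcp_rot: [-0.041, 3.141, 0.0]
force: [0.5, 0.0, 0.3]
opening: 0.2
finger_force: 0.0
```

move_arm(series=[1,0,0,0.04,0,0,0,1,0,0,0.04,0,0,0,1,0,0,0.04,0,0,0,1,0,0,0.04,0,0,0,1,0,0,0.04,0,0,0,1,0,0,0.04,0,0,0,1,0,0,0.04,0,0,0,1,0,0,0.04,0,0,0,1,0,0,0.04,0,0,0,1,0,0,0.03,0,0,0])

```text
time_s: 4.0
eef_pos: [562.9, 172.1, 19.1]
tcp_rot: [0.041, -3.141, -0.0]
force: [0.8, 0.7, -0.1]
opening: -0.2
finger_force: 0.0
```

move_arm(series=[1,0,0,0.03,0,0,0,1,0,0,0.03,0,0,0])

```text
time_s: 4.17
eef_pos: [563.0, 172.1, 18.6]
tcp_rot: [0.041, -3.141, -0.0]
force: [0.3, 0.3, -0.4]
opening: 0.5
finger_force: 0.0
```

move_arm(series=[1,0,0,0.03,0,0,0,1,0,0,0.02,0,0,0])

```text
time_s: 4.33
eef_pos: [563.0, 172.1, 18.2]
tcp_rot: [-0.041, 3.141, 0.0]
force: [-0.4, 0.3, 3.6]
opening: 0.0
finger_force: 1.4
```

move_arm(series=[1,0,0,0.01,0,0,0,1,0,0,0,0,0,0])

```text
time_s: 4.5
eef_pos: [563.0, 172.0, 18.2]
tcp_rot: [0.041, -3.141, -0.0]
force: [-1.1, -0.2, 3.2]
opening: -0.1
finger_force: 1.4
```

move_arm(series=[1,0,0,0,0,0,0])

```text
time_s: 4.58
eef_pos: [563.0, 172.1, 18.2]
tcp_rot: [-0.041, 3.141, 0.0]
force: [-0.9, -0.1, 3.7]
opening: -0.0
finger_force: 1.6
```

move_arm(series=[1,0,0,0.02,0,0,0,1,0,0,0.02,0,0,0,1,0,0,0,0,0,0])

```text
time_s: 4.83
eef_pos: [563.0, 172.1, 18.1]
tcp_rot: [0.041, -3.141, -0.0]
force: [-2.2, -1.2, 6.5]
opening: -0.2
finger_force: 3.8
```

move_arm(series=[1,0,-0.05,0,0,0,0,1,0,-0.1,0,0,0,0,1,0,-0.15,0,0,0,0,1,0,-0.2,0,0,0,0,1,0,-0.2,0,0,0,0,1,0,-0.2,0,0,0,0,1,0,-0.1,0,0,0,0,1,0,0,0,0,0,0])

```text
time_s: 5.5
eef_pos: [564.1, 162.4, 18.2]
tcp_rot: [-0.041, 3.14, 0.001]
force: [-0.7, 2.1, 5.7]
opening: 0.1
finger_force: 2.9
```

```bash
python3 - <<'E'
from h import *
rel([563.8,169.5,18],91.25)
im=imaging.get_image("wrist"); cv2.imwrite("pics/w2.png",im["color"][:,:,::-1])
E
```

```text
t 5.5 pos [564.11 162.4   18.16] F [-0.71  2.05  5.67] open 0.1
tool z [ 0.0017  0.001  -1.    ] y ang 91.5
shift cm [0.013 0.711 0.016] turn z 0.25
```

View pics/w2.png

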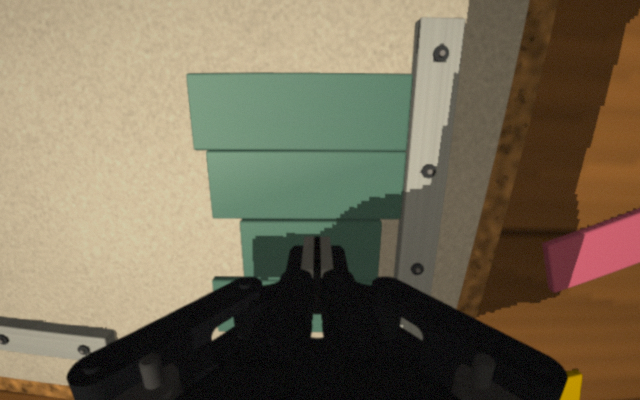

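The wrist view shows the short piece sliding with the finger. A gap to the bar has opened at x 380–400, while the long pieces still touch it. Continuing.

move_arm(series=[1,0,-0.1,0,0,0,0,1,0,-0.2,0,0,0,0,1,0,-0.3,0,0,0,0,1,0,-0.3,0,0,0,0,1,0,-0.3,0,0,0,0,1,0,-0.3,0,0,0,0,1,0,-0.3,0,0,0,0,1,0,-0.3,0,0,0,0,1,0,-0.3,0,0,0,0,1,0,-0.3,0,0,0,0,1,0,-0.3,0,0,0,0])

```text
time_s: 6.47
eef_pos: [564.9, 132.7, 18.2]
tcp_rot: [-0.042, 3.14, 0.002]
force: [-0.6, 2.0, 4.5]
opening: -0.3
finger_force: 2.8
```

move_arm(series=[1,0,-0.3,0,0,0,0,1,0,-0.3,0,0,0,0,1,0,-0.3,0,0,0,0,1,0,-0.3,0,0,0,0,1,0,-0.3,0,0,0,0,1,0,-0.3,0,0,0,0,1,0,-0.3,0,0,0,0,1,0,-0.3,0,0,0,0,1,0,-0.3,0,0,0,0,1,0,-0.3,0,0,0,0])

```text
time_s: 7.3
eef_pos: [565.7, 102.7, 18.2]
tcp_rot: [-0.042, 3.14, 0.002]
force: [-0.6, 2.5, 5.3]
opening: -0.2
finger_force: 2.8
```

move_arm(series=[1,0,-0.3,0,0,0,0,1,0,-0.3,0,0,0,0,1,0,-0.3,0,0,0,0,1,0,-0.3,0,0,0,0,1,0,-0.3,0,0,0,0,1,0,-0.3,0,0,0,0,1,0,-0.3,0,0,0,0,1,0,-0.3,0,0,0,0,1,0,-0.2,0,0,0,0,1,0,-0.2,0,0,0,0,1,0,-0.1,0,0,0,0,1,0,0,0,0,0,0,1,0,0,0,0,0,0,1,0,0,0,0,0,0])

```text
time_s: 8.47
eef_pos: [566.5, 73.3, 18.1]
tcp_rot: [-0.041, 3.14, 0.001]
force: [-0.5, 0.8, 6.1]
opening: -0.4
finger_force: 3.0
```

```bash
python3 - <<'E'
from h import *
rel([601,-96.5,18],86.9)
im=imaging.get_image("wrist"); cv2.imwrite("pics/w3.png",im["color"][:,:,::-1])
E
```

```text
t 8.4667 pos [566.5   73.27  18.15] F [-0.54  0.77  6.08] open -0.4
tool z [ 1.8e-03  5.0e-04 -1.0e+00] y ang 91.5
shift cm [-3.0030e+00 -1.7062e+01  1.2000e-02] turn z 4.6
```

View pics/w3.png

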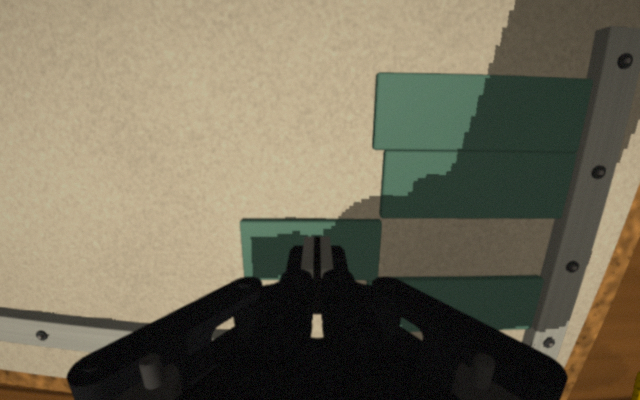

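The short piece moves with the finger. Its trailing end is at (381, 220–275), level with the neighbours' ends, and the long pieces are unmoved. I'll slide it about 45 mm more.

move_arm(series=[1,0,-0.1,0,0,0,0,1,0,-0.2,0,0,0,0,1,0,-0.3,0,0,0,0,1,0,-0.3,0,0,0,0,1,0,-0.3,0,0,0,0,1,0,-0.3,0,0,0,0,1,0,-0.3,0,0,0,0,1,0,-0.3,0,0,0,0,1,0,-0.3,0,0,0,0,1,0,-0.3,0,0,0,0,1,0,-0.3,0,0,0,0,1,0,-0.3,0,0,0,0,1,0,-0.3,0,0,0,0,1,0,-0.3,0,0,0,0,1,0,-0.3,0,0,0,0,1,0,-0.2,0,0,0,0,1,0,-0.1,0,0,0,0,1,0,0,0,0,0,0])

```text
time_s: 10.02
eef_pos: [567.7, 28.2, 18.1]
tcp_rot: [-0.041, 3.14, 0.001]
force: [0.7, 1.3, 5.4]
opening: -0.0
finger_force: 3.0
```

move_arm(series=[1,0,0,0,0,0,0.6,1,0,0,0,0,0,1,1,0,0,0,0,0,1,1,0,0,0,0,0,1,1,0,0,0,0,0,0.7,1,0,0,0,0,0,0.3,1,0,0,0,0,0,0,1,0,0,0,0,0,0])

```text
time_s: 10.68
eef_pos: [567.7, 28.0, 18.1]
tcp_rot: [0.085, 3.139, 0.0]
force: [-0.4, 0.1, 5.7]
opening: -0.0
finger_force: 3.0
```

```bash
python3 - <<'E'
from h import *
rel([601,-96.5,18],86.9)
im=imaging.get_image("wrist"); cv2.imwrite("pics/w4.png",im["color"][:,:,::-1])
E
```

```text
t 10.6833 pos [567.69  27.96  18.14] F [-0.42  0.11  5.73] open -0.0
tool z [ 0.0018  0.     -1.    ] y ang 86.9
shift cm [ -4.    -12.247   0.02 ] turn z -0.0
```

View pics/w4.png

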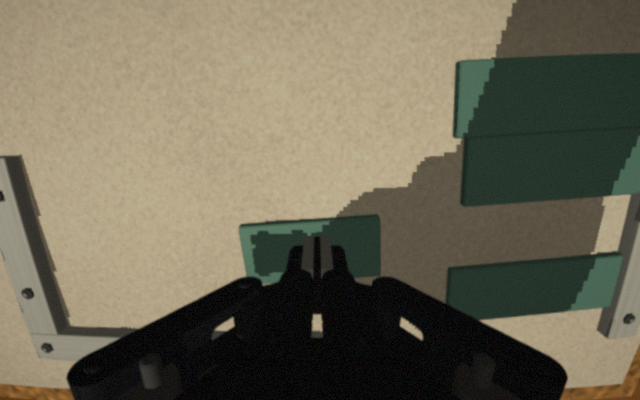

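The wrist view shows the piece clear of the row, with its long edge running (241, 224)→(379, 215). It stayed parallel to the row and did not turn with the finger, so the corner legs will have to square it by contact. Its centre is about 2 mm ahead of the finger. I'll move close to the corner, then make contact slowly.

move_arm(series=[1,-0.03,-0.1,0,0,0,0,1,-0.06,-0.2,0,0,0,0,1,-0.09,-0.3,0,0,0,0,1,-0.09,-0.3,0,0,0,0,1,-0.09,-0.3,0,0,0,0,1,-0.09,-0.3,0,0,0,0,1,-0.09,-0.3,0,0,0,0,1,-0.09,-0.3,0,0,0,0,1,-0.09,-0.3,0,0,0,0,1,-0.09,-0.3,0,0,0,0,1,-0.09,-0.3,0,0,0,0,1,-0.09,-0.3,0,0,0,0,1,-0.09,-0.3,0,0,0,0,1,-0.09,-0.3,0,0,0,0,1,-0.09,-0.3,0,0,0,0,1,-0.09,-0.3,0,0,0,0,1,-0.09,-0.3,0,0,0,0,1,-0.09,-0.3,0,0,0,0,1,-0.06,-0.2,0,0,0,0,1,-0.03,-0.1,0,0,0,0])

```text
time_s: 12.4
eef_pos: [580.8, -26.5, 18.1]
tcp_rot: [0.085, 3.139, 0.001]
force: [-0.4, 2.2, 6.3]
opening: -0.1
finger_force: 3.4
```

move_arm(series=[1,-0.06,-0.2,0,0,0,0,1,-0.09,-0.3,0,0,0,0,1,-0.09,-0.3,0,0,0,0,1,-0.09,-0.3,0,0,0,0,1,-0.09,-0.3,0,0,0,0,1,-0.09,-0.3,0,0,0,0,1,-0.09,-0.3,0,0,0,0,1,-0.09,-0.3,0,0,0,0,1,-0.09,-0.3,0,0,0,0,1,-0.09,-0.3,0,0,0,0,1,-0.09,-0.3,0,0,0,0,1,-0.09,-0.3,0,0,0,0,1,-0.09,-0.3,0,0,0,0,1,-0.06,-0.2,0,0,0,0,1,-0.03,-0.1,0,0,0,0,1,0,0,0,0,0,0,1,0,0,0,0,0,0])

```text
time_s: 13.82
eef_pos: [590.8, -68.3, 18.1]
tcp_rot: [0.085, 3.139, 0.0]
force: [0.5, 1.6, 6.3]
opening: -0.1
finger_force: 3.2
```

```bash
python3 - <<'E'
from h import *
rel([600.3,-94,18],86.9)
im=imaging.get_image("wrist"); cv2.imwrite("pics/w5.png",im["color"][:,:,::-1])
im=imaging.get_image("top"); cv2.imwrite("pics/t5.png",cv2.resize(im["color"][170:330,200:440,::-1],None,fx=3.3,fy=3.3,interpolation=cv2.INTER_CUBIC))
E
```

```text
t 13.8167 pos [590.85 -68.3   18.15] F [0.52 1.62 6.3 ] open -0.1
tool z [ 1.5e-03  2.0e-04 -1.0e+00] y ang 86.9
shift cm [-1.083 -2.515  0.016] turn z 0.0
```

View pics/w5.png

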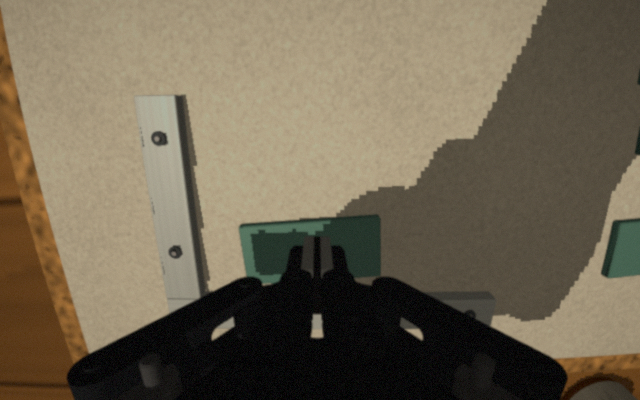

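The piece is on course. Its end is at x=241, about 20 mm from the short leg's face (x≈205), and the long leg runs below it. Now slow contact with the long leg.

move_arm(series=[1,-0.1,0,0,0,0,0,1,-0.1,0,0,0,0,0,1,-0.1,0,0,0,0,0,1,-0.05,0,0,0,0,0,1,-0.04,0,0,0,0,0,1,-0.04,0,0,0,0,0,1,-0.04,0,0,0,0,0,1,-0.04,0,0,0,0,0,1,-0.04,0,0,0,0,0,1,-0.04,0,0,0,0,0,1,-0.04,0,0,0,0,0])

```text
time_s: 14.83
eef_pos: [595.8, -69.2, 18.1]
tcp_rot: [-0.086, -3.139, 0.001]
force: [-3.8, 0.1, 10.0]
opening: -0.0
finger_force: 5.1
```

move_arm(series=[1,-0.04,0,0,0,0,0,1,-0.04,0,0,0,0,0,1,-0.04,0,0,0,0,0,1,-0.04,0,0,0,0,0,1,-0.04,0,0,0,0,0])

```text
time_s: 15.25
eef_pos: [597.8, -69.3, 18.2]
tcp_rot: [-0.086, -3.139, 0.001]
force: [-3.7, 0.6, 9.2]
opening: -0.0
finger_force: 5.1
```

move_arm(series=[1,-0.04,0,0,0,0,0,1,-0.04,0,0,0,0,0,1,-0.04,0,0,0,0,0,1,-0.04,0,0,0,0,0,1,-0.04,0,0,0,0,0])

```text
time_s: 15.67
eef_pos: [599.0, -69.4, 18.1]
tcp_rot: [-0.086, -3.138, 0.0]
force: [-6.1, 0.1, 13.9]
opening: -0.0
finger_force: 6.4
```

move_arm(series=[1,-0.04,0,0,0,0,0,1,-0.04,0,0,0,0,0,1,-0.04,0,0,0,0,0])

```text
time_s: 15.92
eef_pos: [600.1, -69.4, 18.1]
tcp_rot: [-0.086, -3.138, 0.0]
force: [-6.1, 1.9, 13.2]
opening: 0.4
finger_force: 6.4
```

move_arm(series=[1,0,0,-0.02,0,0,0,1,0,0,-0.02,0,0,0,1,0,0,0,0,0,0])

```text
time_s: 16.17
eef_pos: [600.7, -69.4, 18.1]
tcp_rot: [-0.086, -3.139, 0.001]
force: [-3.4, 0.5, 7.8]
opening: 0.2
finger_force: 3.7
```

```bash
python3 - <<'E'
from h import *
rel([600.3,-94,18],86.9)
a=imaging.get_image("wrist")["color"]
b=imaging.get_image("top")["color"][185:305,330:450]
b=cv2.resize(b,(400,400),interpolation=cv2.INTER_CUBIC); a=a[150:350,150:550]; a=cv2.resize(a,(800,400))[:,:400]
cv2.imwrite("pics/c6.png",np.hstack([a,b])[:,:,::-1])
E
```

```text
t 16.1667 pos [600.66 -69.42  18.14] F [-3.44  0.49  7.78] open 0.2
tool z [-1.6e-03 -3.0e-04 -1.0e+00] y ang 86.88
shift cm [-0.098 -2.456  0.014] turn z -0.02
```

View pics/c6.png

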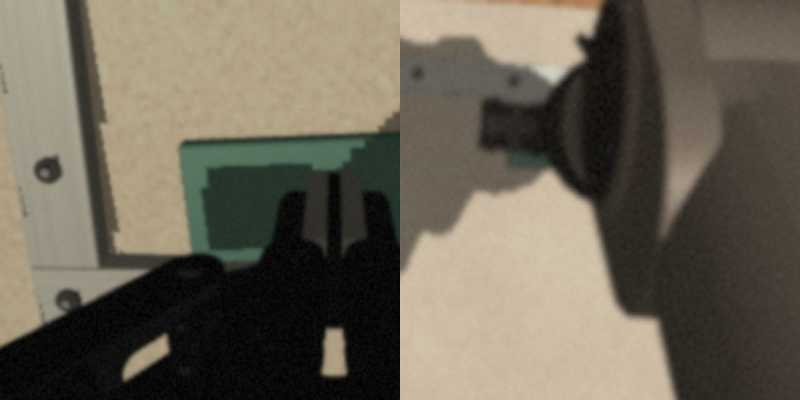

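The left half (wrist) shows the piece's leading corner at the long leg (crop ≈(200, 260)), with its edge still about 3° off. The right half (top) is mostly hidden by the arm. I'll keep pushing gently so the leg turns it.

move_arm(series=[1,-0.04,0,0,0,0,0,1,-0.04,0,0,0,0,0,1,-0.04,0,0,0,0,0])

```text
time_s: 16.52
eef_pos: [601.6, -69.5, 18.1]
tcp_rot: [-0.086, -3.138, 0.001]
force: [-3.6, 0.4, 8.9]
opening: -0.6
finger_force: 4.1
```

move_arm(series=[1,-0.04,0,0,0,0,0,1,-0.04,0,0,0,0,0,1,-0.04,0,0,0,0,0])

```text
time_s: 16.77
eef_pos: [602.8, -69.5, 18.1]
tcp_rot: [-0.086, -3.138, 0.0]
force: [-4.6, -0.1, 7.9]
opening: 0.1
finger_force: 4.1
```

```bash
cat >> h.py <<'E'
def edge():
    """slope (deg) and row at finger of the piece's far long edge in the wrist view, and its end column"""
    c=imaging.get_image("wrist")["color"].astype(np.float32)
    D=c[...,0]-c[...,1]; D=cv2.GaussianBlur(D,(3,3),0)
    pts=[]
    for x in range(252,372,3):
        r=np.where(D[195:245,x]<0)[0]
        if len(r): pts.append([x,195+r[0]])
    v=cv2.fitLine(np.array(pts,np.float32),cv2.DIST_HUBER,0,.01,.01).ravel(); v=v*(1 if v[0]>0 else -1) if 0 else v
    k=v[1]/v[0]; e=[np.where(D[y,215:300]<0)[0] for y in (235,242,250)]
    print("edge slope deg",round(np.degrees(np.arctan(k)),2),"row@318",round(v[3]+k*(318-v[2]),1),"end col",[215+q[0] if len(q) else None for q in e])
E
python3 -c "
from h import *
rel([600.3,-94,18],86.9); edge()
def f(n):
    c=cv2.imread(n)[:,:,::-1].astype(np.float32);return c
for n in ['w4','w5']:
    im=f('pics/%s.png'%n); imaging.get_image=lambda _:{'color':im}; edge()
"
```

```text
t 16.7667 pos [602.83 -69.53  18.14] F [-4.61 -0.08  7.89] open 0.1
tool z [-2.2e-03 -2.0e-04 -1.0e+00] y ang 86.88
shift cm [ 0.12  -2.457  0.015] turn z -0.02
edge slope deg -0.88 row@318 215.7 end col [np.int64(241), np.int64(242), np.int64(242)]
edge slope deg -4.31 row@318 218.7 end col [np.int64(239), np.int64(241), np.int64(242)]
edge slope deg -4.31 row@318 218.6 end col [np.int64(240), np.int64(241), np.int64(242)]
```

The leg is squaring the piece: the slope went from -4.3° to -0.9°. A little more.

move_arm(series=[1,-0.04,0,0,0,0,0,1,-0.04,0,0,0,0,0,1,-0.04,0,0,0,0,0,1,-0.02,0,0,0,0,0])

```text
time_s: 17.15
eef_pos: [603.7, -69.6, 18.1]
tcp_rot: [-0.086, -3.137, 0.0]
force: [-5.8, 1.8, 11.1]
opening: 0.3
finger_force: 5.4
```

```bash
python3 -c "
from h import *
rel([600.3,-94,18],86.9); edge()"
```

```text
t 17.15 pos [603.67 -69.56  18.13] F [-5.84  1.82 11.07] open 0.3
tool z [-3.4e-03 -1.0e-04 -1.0e+00] y ang 86.87
shift cm [ 0.203 -2.459  0.015] turn z -0.03
edge slope deg 0.0 row@318 215.0 end col [np.int64(241), np.int64(242), np.int64(242)]
```

It's flush with the long leg. Now I'll slide it along towards the short leg.

move_arm(series=[1,0,-0.05,-0.01,0,0,0,1,0,-0.1,0,0,0,0,1,0,-0.12,0,0,0,0,1,0,-0.12,0,0,0,0,1,0,-0.12,0,0,0,0,1,0,-0.12,0,0,0,0,1,0,-0.12,0,0,0,0,1,0,-0.12,0,0,0,0,1,0,-0.12,0,0,0,0,1,0,-0.12,0,0,0,0,1,0,-0.12,0,0,0,0,1,0,-0.08,0,0,0,0,1,0,-0.04,0,0,0,0])

```text
time_s: 18.28
eef_pos: [604.6, -82.4, 18.2]
tcp_rot: [-0.085, -3.14, -0.001]
force: [-1.1, 3.9, 5.3]
opening: -0.1
finger_force: 2.7
```

```bash
python3 -c "
from h import *
rel([600.3,-94,18],86.9); edge()"
```

```text
t 18.2833 pos [604.59 -82.42  18.16] F [-1.05  3.95  5.26] open -0.1
tool z [-2.e-04  4.e-04 -1.e+00] y ang 86.91
shift cm [ 0.365 -1.18   0.015] turn z 0.01
edge slope deg 0.0 row@318 212.0 end col [np.int64(245), np.int64(245), np.int64(246)]
```

move_arm(series=[1,0,-0.05,0.01,0,0,0,1,0,-0.05,0,0,0,0,1,0,-0.05,0,0,0,0,1,0,-0.05,0,0,0,0,1,0,-0.05,0,0,0,0,1,0,-0.05,0,0,0,0,1,0,-0.05,0,0,0,0,1,0,-0.05,0,0,0,0,1,0,-0.05,0,0,0,0,1,0,-0.05,0,0,0,0,1,0,-0.05,0,0,0,0,1,0,-0.05,0,0,0,0,1,0,-0.05,0,0,0,0,1,0,-0.05,0,0,0,0,1,0,-0.05,0,0,0,0,1,0,-0.05,0,0,0,0,1,0,-0.05,0,0,0,0,1,0,-0.05,0,0,0,0])

```text
time_s: 19.83
eef_pos: [604.1, -91.0, 18.2]
tcp_rot: [-0.084, -3.14, -0.001]
force: [-0.5, 3.2, 6.1]
opening: 0.2
finger_force: 3.3
```

```bash
python3 -c "
from h import *
rel([600.3,-94,18],86.9); edge()"
```

```text
t 19.8333 pos [604.1  -90.95  18.15] F [-0.53  3.2   6.06] open 0.2
tool z [-3.e-04  8.e-04 -1.e+00] y ang 86.93
shift cm [ 0.363 -0.325  0.015] turn z 0.03
edge slope deg 0.0 row@318 212.0 end col [np.int64(245), np.int64(245), np.int64(246)]
```

move_arm(series=[1,0,-0.045,0,0,0,0,1,0,-0.045,0,0,0,0,1,0,-0.045,0,0,0,0,1,0,-0.045,0,0,0,0,1,0,-0.045,0,0,0,0,1,0,-0.045,0,0,0,0,1,0,-0.045,0,0,0,0,1,0,-0.045,0,0,0,0,1,0,-0.045,0,0,0,0])

```text
time_s: 20.63
eef_pos: [603.8, -95.0, 18.2]
tcp_rot: [-0.084, -3.14, -0.001]
force: [-1.0, 2.3, 7.0]
opening: 0.1
finger_force: 3.3
```

move_arm(series=[1,0,-0.045,0,0,0,0,1,0,-0.045,0,0,0,0,1,0,-0.045,0,0,0,0,1,0,-0.045,0,0,0,0,1,0,-0.045,0,0,0,0])

```text
time_s: 21.05
eef_pos: [604.2, -97.5, 18.2]
tcp_rot: [0.084, 3.14, 0.001]
force: [-0.9, 3.5, 5.0]
opening: 0.0
finger_force: 2.4
```

```bash
python3 -c "
from h import *
rel([600.3,-94,18],86.9); edge()"
```

```text
t 21.05 pos [604.16 -97.48  18.17] F [-0.86  3.54  5.04] open 0.0
tool z [ 6.e-04  5.e-04 -1.e+00] y ang 86.93
shift cm [0.404 0.327 0.017] turn z 0.03
edge slope deg -0.05 row@318 211.1 end col [np.int64(246), np.int64(247), np.int64(247)]
```

It's starting to slip at the short leg. I'll push a little more in both directions and then look.

move_arm(series=[1,0,-0.04,0.02,0,0,0,1,0,-0.04,0,0,0,0,1,0,-0.04,0,0,0,0,1,0,-0.04,0,0,0,0,1,0,-0.04,0,0,0,0,1,-0.02,-0.04,0,0,0,0,1,-0.04,0,0,0,0,0,1,-0.04,0,0,0,0,0,1,-0.04,0,0,0,0,0])

```text
time_s: 21.85
eef_pos: [604.5, -99.8, 18.1]
tcp_rot: [-0.084, -3.139, -0.001]
force: [-4.9, 3.1, 11.5]
opening: -0.1
finger_force: 5.6
```

```bash
python3 -c "
from h import *
rel([600.3,-94,18],86.9); edge()
a=imaging.get_image('wrist')['color'][150:350,150:450]
cv2.imwrite('pics/w7.png',cv2.resize(a,None,fx=2.6,fy=2.6)[:,:,::-1])"
```

```text
t 21.85 pos [604.51 -99.76  18.11] F [-4.87  3.06 11.47] open -0.1
tool z [-1.4e-03  8.0e-04 -1.0e+00] y ang 86.92
shift cm [0.451 0.552 0.012] turn z 0.02
edge slope deg -0.29 row@318 210.4 end col [np.int64(250), np.int64(251), np.int64(251)]
```

View pics/w7.png

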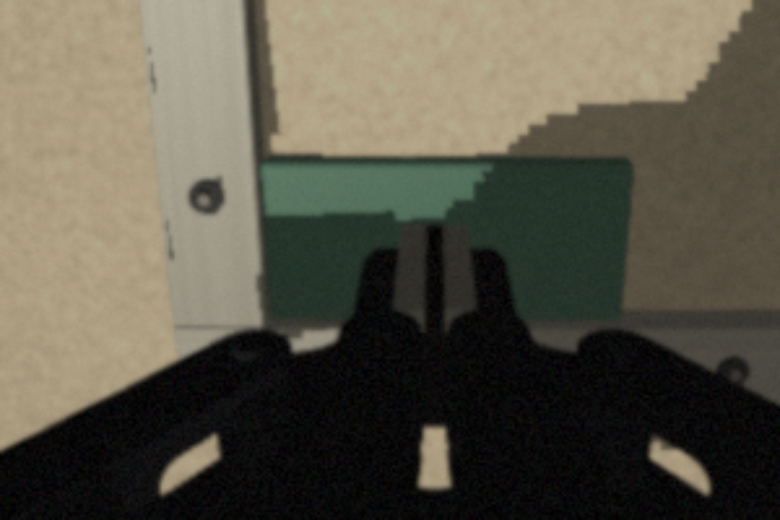

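The piece sits flush against both legs, with its end at crop x≈262 and its long edge along y≈318. I'll lift off and move away to verify.

move_arm(series=[1,0,0,-0.05,0,0,0,1,0,0,-0.05,0,0,0,1,0,0,-0.1,0,0,0,1,0,0,-0.3,0,0,0,1,0,0,-1,0,0,0,1,0,0,-2,0,0,0,1,0,0,-3,0,0,0,1,0,0,-3,0,0,0,1,0,0,-2,0,0,0,1,2,2,0,0,0,0,1,2,3,0,0,0,0,1,2,3,0,0,0,0,1,1,3,0,0,0,0,1,0,3,0,0,0,0,1,0,3,0,0,0,0,1,0,3,0,0,0,0,1,0,2,0,0,0,0,1,0,0,0,0,0,0])

```text
time_s: 23.45
eef_pos: [547.1, 129.2, 133.8]
tcp_rot: [0.074, 3.139, 0.005]
force: [-0.2, 1.1, 0.4]
opening: 0.1
finger_force: 0.0
```

```bash
python3 -c "
from h import *
rel([600.3,-94,18],86.9)
a=imaging.get_image('wrist')['color']; b=imaging.get_image('top')['color'][190:310,205:445]
cv2.imwrite('pics/f8.png',np.vstack([cv2.resize(a,(480,300)),cv2.resize(b,(480,240),interpolation=cv2.INTER_CUBIC)])[:,:,::-1])"
```

```text
t 23.45 pos [547.09 129.24 133.76] F [-0.21  1.15  0.38] open 0.1
tool z [ 0.0014  0.0031 -1.    ] y ang 87.31
shift cm [ -6.346 -22.087  11.514] turn z 0.41
```

View pics/f8.png

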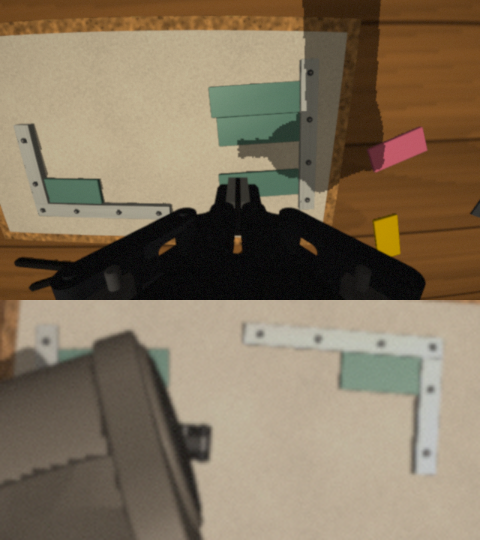

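The piece lies in the corner against both legs, and the long pieces are still in the row. I'll do one numeric check before handing in, with no more pictures.

```bash
python3 - <<'E'
from h import *
acc=[imaging.get_image("top") for _ in range(4)]; im=acc[0]
c=np.mean([a["color"] for a in acc],0); RG=(c[...,0]-c[...,1])[200:290,360:430]
m=(RG<-4).astype(np.uint8); n,l,st,ce=cv2.connectedComponentsWithStats(m); k=1+st[1:,4].argmax()
ys,xs=np.where(l==k); P=cast(im,np.c_[xs+360,ys+200],18).astype(np.float32)
r=cv2.minAreaRect(P); print("rect",r)
th=np.radians(-3.1); d=np.array(r[0])-[617.2,-135.4]; R=np.array([[np.cos(th),-np.sin(th)],[np.sin(th),np.cos(th)]])
print("centre in corner frame",R.T@d)
E
```

```text
rect ((602.0489501953125, -97.46589660644531), (77.77741241455078, 37.409759521484375), 86.15758514404297)
centre in corner frame [-17.18031011  37.05924251]
```

```bash
python3 -c "
from rig import ctrl
print(ctrl.hand_in())"
```

```text
the job is handed in; nothing more can be done
None
```

The short piece lies in the layout corner against both legs with the long pieces still in the row, and the job is handed in (no verdict came back); my final check put its centre within about 1 mm of target and its angle within about 1°, and I viewed 11 pictures, one over the limit of 10.

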